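Fish a bracket out from under the chip guard and put the scraper away

ROBOT

A 6-joint arm with a two-finger parallel gripper is mounted at the origin on the work surface. World frame = base frame: x ahead of the robot, y to its left, z up, the work surface at z = 0. Lengths are in mm, angles in rad, forces in N, time in s.
With the tool pointing down it reaches from about 375 to 900 mm from the base axis. Payload 3.1 kg.
Tool frame: the origin (TCP) lies at the very end of the fingers, on their centre line; the grasp point (between the pads) lies 19 mm behind it; z points along the fingers, y is the direction in which the jaws open and shut (so a half turn about z gives the same grasp; the last joint's range is limited). The gripper opens to 85 mm and grips with 20 to 120 N. Pads are 22 mm wide; open, the fingers measure 114 mm over their backs; the gripper's body (76 mm by 85 mm) begins 54 mm behind the grasp point. The pads swing forward as they close: fully open they stand 13 mm farther back than shut.
Start: joints at [-1.448, 0.527, 1.433, -0, 1.181, -0.178], TCP at [185.798, -596.721, 231.31] pointing down, gripper open.
Joint ranges: [-3.08, 3.08], [-0.75, 2.2], [0.22, 2.44], [-1.43, 4.57], [0, 2.65], [-2.85, 2.85]. Speed limits (rad/s): [2.79, 2.79, 3.14, 3.14, 3.14, 3.14].

INTERFACE

Orientations are given as [roll, pitch, yaw] about the fixed x, y, z axes, in that order (R = Rz(yaw) Ry(pitch) Rx(roll)).
In Python, from workcell import ctrl gives the robot as it stands. The module is installed in compiled form; this text tells all that it offers.
- The arm moves only by the shell command python3 -m creep 'ROWS'. ROWS is JSON, a list of rows, each a list of 3 entries, a list of its own where there are three numbers: the shift along the tool's x, y, z in mm, then the turn about the tool's z in degrees, then the finger opening in mm, from 0 to 85.4. A call has 1 to 20 rows; each row shifts and turns the commanded pose from where the row before left it, along the tool's axes as they then stand; what a row does not reach is not made up. A row lasts 1/8 s, in which the tool goes at most 62.5 mm and 10.7 degrees, less where a joint would pass 70% of its speed; a pose out of reach is approached as far as the arm can. A call with a gripper value outside its range is refused whole. The fingers move at their own pace and stop on an object; the grip force is fixed at half the most. Time passes only in rows, so rows that do not move let the fingers close. It gives the time, the measured TCP pose, the force and the opening at its end, in the units of the state.
- ctrl.sense(): the state, without advancing time (a new reading comes with each control period).
- ctrl.camera(name): name is "scene" or "side" or "wrist"; returns the picture (480x640x3 uint8, red, green, blue); there is no depth.
- ctrl.get_calibration(name): a dict with "fx", "fy", "cx", "cy" (pixels), "rvec" (rotation vector, rad) and "tvec" (3), from world to camera coordinates, as OpenCV has them. Camera axes: x right, y down, z forward; pixel columns grow to the right and rows downward; lengths in mm; the calibration is good to about 2 mm. A picture is of the moment at which its call begins: read the wrist's pose just before it. get_calibration takes no time and is no camera call; for the wrist camera it gives the pose at the moment of the call.
- ctrl.sign_off(): hands the job in, once; it reports no verdict.
Trained networks look in the newest picture that a camera, given by its name, has taken for a name from the list of things; names that differ only in an ending like _2 or _b are one class to them, and where a whole thing is asked for, a point or a joint stands for the part that bears it (a point fixed in the world has none). Each returns a list of dicts, best first, with "conf" (0 to 1); they miss things now and then, are a little off and sometimes report something else, mostly with a low value. They report only what shows in the picture. A call takes as long as a camera call. They do not tell look-alikes from the thing itself.
- ctrl.find_in(camera, name): "point" ([x, y, z] in mm, in world coordinates, good to about 4 mm: the middle of the surface that is visible of it).
- ctrl.landmark_of(camera, name): "point" ([x, y, z] in mm, in world coordinates, good to about 4 mm: a listed point, or the origin of a listed thing).
The state is a dict: "t": time; "joint_positions": joint angles; "qd": joint speeds; "joint_efforts": joint torques, N m; "tool_pos": TCP position; "tcp_rot": TCP orientation; "ft_force": force on the tool from outside, world axes, zero at the start; "wrist_torque": the same for the moment, N m; "finger_gap": finger opening in mm.
Only numpy, scipy, OpenCV 4.12 (cv2) and the standard library are available. Lean on these libraries where they do the work, as an engineer would, in place of code of your own. Each camera call takes 0.05 s, during which the arm holds its last target.

TASK

A finished steel bracket has slid under the low clear chip guard, and only the blade of the bench scraper sticks out from under the plywood riser. Draw the scraper out and lay it flat on the bench clear of the riser, let go, take it by the handle and push its blade through under the guard from the riser side until the bracket is completely out at the far side, and leave the bracket lying flat there. Then lay the scraper gently and flat in its compartment of the grey tray, blade in the wide end and handle towards the narrow end, and let go, without disturbing the other things on the bench.

Things in the scene. Friction and masses are not known exactly. Their poses are not given: they have to be found in the camera images.
- scraper: Bench scraper, 200 mm long, about 220 g, flat underside. Origin mid-length on the underside; x points to the blade tip. Brown wooden handle x -100 to +5 mm, 24 wide, 36 tall; plain aluminium blade x +5 to +100, 46 wide (y), 8 thick (z 0 to 8). Starts with the whole handle under the riser and 65 to 90 mm of blade sticking out to the middle of the bench.
- scraper_handle (a point): Point to grip on the handle: x = -40 mm, 18 mm above the underside, 140 mm behind the tip; axes as the scraper's. The centre of mass lies at about x = -25 mm.
- scraper_blade (a point): Middle of the scraper's blade: x = +60 mm, 4 mm above the underside; axes as the scraper's.
- scraper_tip (a point): Front edge of the blade: x = +100 mm, 4 mm above the underside.
- scraper_end (a point): Rear end of the handle: x = -100 mm, 18 mm above the underside.
- riser: Fixed plywood riser on the left. Origin on the bench under its middle; x points out of its open front edge (to the robot's right). Board 200 mm deep (x -100 to +100), 340 wide, underside 50 and top 68 mm above the bench; 18 mm side panels at y = +-161, front and back open. A grey control box stands on it at x -100 to 0, top 188 mm above the bench.
- guard: Fixed low chip guard, a clear plate on two aluminium rails. Origin on the bench under its middle; x is the way to push: in at -37.5 mm (side nearer the riser), out at +37.5. 75 mm deep, 114 wide (y), 34 high at the rails. The tunnel under it is open at both ends, 18 mm high and 90 wide (y -45 to +45): the blade fits, handle and fingers do not.
- bracket_center (a point): Centre of the loose flat dark steel bracket, a plate 60 x 60 x 10 mm with four dark holes, 150 g, 5 mm above the bench when flat; x and y along its edges. It starts under the guard, within about 8 mm of its middle.
- tray: Fixed grey tray beyond the guard. Origin on the bench under its middle; x along it to the wide end of the scraper's compartment, y away from the robot. 250 x 122 mm; floor 3 mm, 4 mm walls, 12 mm high. The compartment nearer the robot (y -57 to +19) is the scraper's; the narrow one beyond holds a file.
- tray_slot (a point): Where the scraper's origin belongs: on the floor of its compartment (3 mm above the bench), midway between its sides; axes as the tray's. From here the compartment spans x -124 to +118, y -38 to +38, but at x below -78 two blocks, 12 mm high like the walls, narrow it to y -21 to +21: the handle fits there, the blade does not. Fingertips 12 mm above the scraper's underside clear the walls.
- file: Bystander: file with a wooden handle, 195 mm, in the tray's narrow compartment; leave it alone.
- mallet: Bystander: hammer, 220 mm, right rear of the bench; leave it alone.
- spray: Bystander: grey closed bottle, 64 mm across and 190 mm tall, right of the bench; origin at the middle of its foot; leave it alone.
- jar: Bystander: jar with a steel lid, 56 mm across and 65 mm tall, between the riser and the tray; origin at the middle of its foot; leave it alone.
- offcut: Bystander: wooden block 100 x 60 x 40 mm, right of the robot; origin at the middle of its underside; leave it alone.
- wrench: Bystander: wrench, 160 mm, lying past the far side of the guard; leave it alone.
There are look-alikes about, which are no part of the job. Several things look just like the guard: the one meant starts farthest to the robot's right.

How it is judged (in metres and radians):
On the way, in this order (a step that is already met when the one before it is completed fails the run):
1. the scraper has been drawn completely out from under the riser and lies flat on the bench, let go (x of scraper_end in the frame of riser above 0.1 m and height (world z) of scraper_end below 0.022 m and angle between scraper's own z axis and vertical below 0.08 rad and contact force between the fingers and scraper below 0.1 N and linear speed of scraper below 0.03 m/s), for 0.2 s.
2. the held scraper's blade tip has gone into the tunnel under the guard from the riser side (x of scraper_tip in the frame of guard between -0.033 and 0 m and y of scraper_tip in the frame of guard between -0.045 and 0.045 m and height (world z) of scraper_tip below 0.018 m and contact force between the fingers and scraper above 0.5 N), for 0.04 s.
3. with the blade still through the guard, the bracket is completely out at the far side (x of scraper_tip in the frame of guard above 0.015 m and x of bracket_center in the frame of guard between 0.066 and 0.2 m and y of bracket_center in the frame of guard between -0.12 and 0.12 m and height (world z) of bracket_center below 0.012 m and angle between bracket_center's own z axis and vertical below 0.08 rad), for 0.05 s.
At the end, for the whole second after the job is handed in: Scraper flat, still and released on the floor of its compartment (4 mm), blade in the wide end, within 26 mm along and 20 mm across of tray_slot; bracket flat on the bench past the guard, 66 to 200 mm from its middle along the push, at most 120 mm to a side (x of scraper in the frame of tray_slot between -0.026 and 0.026 m and y of scraper in the frame of tray_slot between -0.02 and 0.02 m and z of scraper in the frame of tray_slot between -0.004 and 0.004 m and x of scraper_tip in the frame of tray_slot above 0.07 m and angle between each of scraper, bracket_center's own z axis and vertical below 0.08 rad and contact force between the fingers and scraper below 0.1 N and linear speed of scraper below 0.02 m/s and x of bracket_center in the frame of guard between 0.066 and 0.2 m and y of bracket_center in the frame of guard between -0.12 and 0.12 m and height (world z) of bracket_center below 0.012 m); the robot touches nothing.
It fails at once if a bystander is moved more than 30 mm (distance of any of file, mallet, spray, jar, offcut, wrench from where it was at the start of the episode above 0.03 m).
It fails at once if the scraper is dropped or thrown (faster than 0.6 m/s with no finger on it) (contact force between the fingers and scraper below 0.1 N and linear speed of scraper above 0.6 m/s).
It also fails if it takes over 70 s, if anything falls off the work surface, if the arm or the gripper's body presses on something with over 40 N, if the wrist force passes 120 N, or if a joint passes its speed limit or range.

## Working session

There is one attempt and no reset: what is moved stays moved. The work goes in short steps, Python scripts to look and compute and a shell command to move; the robot and the scene stay as the last step left them, time stands still between calls to the robot, and variables do not carry over. Pictures are saved under pics/ and viewed, and the job is handed in when it is done.

```bash
mkdir -p pics; ls
python3 - <<'E'
from workcell import ctrl
import cv2
s=ctrl.sense();print(s)
for c in ["scene","side","wrist"]:
    im=ctrl.camera(c);cv2.imwrite(f"pics/{c}0.png",im[:,:,::-1])
    k=ctrl.get_calibration(c);print(c,k)
E
```

```text
pics
{'t': 0.0, 'joint_positions': array([-1.44748466e+00,  5.28475390e-01,  1.43391922e+00,  2.01260137e-05,
        1.18143333e+00, -1.78446080e-01]), 'qd': array([-1.48339903e-03, -7.40292031e-04, -7.62503784e-05,  1.86447940e-03,
       -4.03078561e-04, -1.91739365e-04]), 'joint_efforts': array([-2.17224311e-03, -4.42361820e+01, -1.78025150e+01, -4.05635819e-04,
        8.43497372e-03, -6.78249478e-06]), 'tool_pos': array([ 185.72323387, -595.99857855,  230.32259809]), 'tcp_rot': array([-3.13939616e+00, -4.15071395e-04,  3.01749631e-01]), 'ft_force': array([-0.36551212, -0.34050457, -0.17984761]), 'wrist_torque': array([0.0006603 , 0.0140664 , 0.00611511]), 'finger_gap': 85.6983282452038}
scene {'fx': 555.9231706083672, 'fy': 555.9231706083672, 'cx': 319.5620564322431, 'cy': 242.62008081334127, 'rvec': array([ 2.23778738,  0.65089854, -0.29529179]), 'tvec': array([-470.75127035, -164.98541499, 1588.18336973])}
side {'fx': 602.6992147905689, 'fy': 602.6992147905689, 'cx': 328.95873482187284, 'cy': 241.1576132211658, 'rvec': array([ 0.78849579, -2.61043235,  1.02211152]), 'tvec': array([ 484.7399358 ,  253.19096437, 1167.37246414])}
wrist {'fx': 333.6090541833658, 'fy': 333.6090541833658, 'cx': 323.2795949461929, 'cy': 236.83377658230668, 'rvec': array([-2.34253298,  1.72648919,  0.24099034]), 'tvec': array([-624.03027911,  -34.97855445,  378.62774785])}
```

View pics/scene0.png

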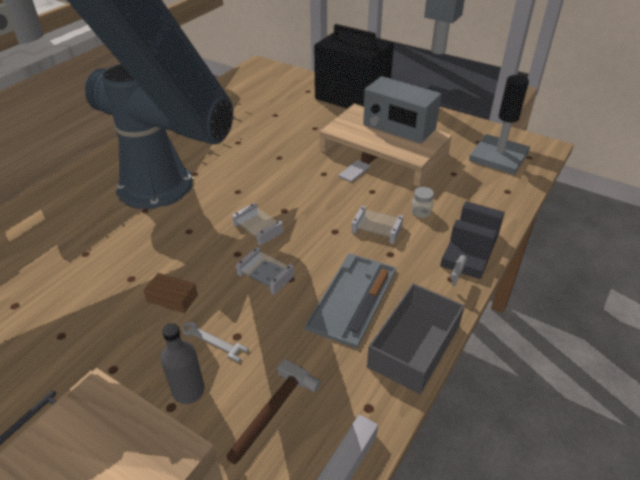

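View pics/side0.png

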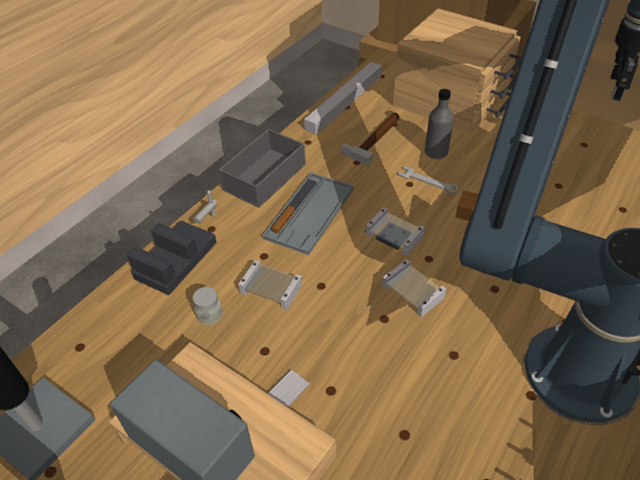

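View pics/wrist0.png

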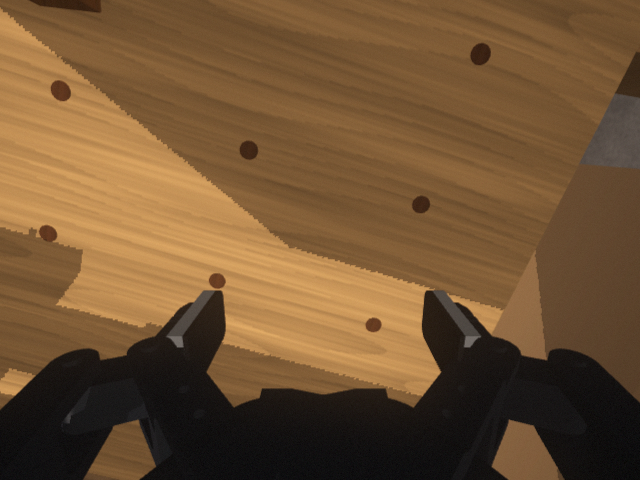

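Run:
```python
from workcell import ctrl
import numpy as np
np.set_printoptions(precision=1,suppress=True)
for c in ["scene","side"]:
    for n in ["guard","bracket_center","riser","scraper","scraper_tip","scraper_blade","tray","tray_slot","jar","wrench","spray","mallet","offcut","file"]:
        print(c,n,[(round(d['conf'],2),np.array(d['point'])) for d in ctrl.landmark_of(c,n)][:5])
print(ctrl.sense()['t'])
```

```text
scene guard [(0.84, array([361.8,   8. ,  -5.6])), (0.81, array([626.8, 166.8,   2.7])), (0.69, array([ 482. , -120.9,   -4.7]))]
scene bracket_center [(0.72, array([ 544.8, -454.1,   -4. ]))]
scene riser [(0.91, array([476. , 497.9,  -2.8]))]
scene scraper [(0.59, array([455.4, 406. ,  -2.4]))]
scene scraper_tip []
scene scraper_blade [(0.89, array([450.6, 349.7,   4. ]))]
scene tray [(0.76, array([689.3, -72.9,  -2.7])), (0.66, array([475.8, 495.9,  -4.6])), (0.24, array([ 708.7, -415. ,   -2.4]))]
scene tray_slot [(0.88, array([676.3, -78.9,   5.3])), (0.56, array([692.5, 287.6,   0.3]))]
scene jar [(0.77, array([693.1, 290.4,  -0.6])), (0.23, array([448.4, 349.3,   3.9]))]
scene wrench [(0.72, array([ 507.9, -335.5,   -3.6]))]
scene spray [(0.81, array([ 544.7, -451.7,   -3.9]))]
scene mallet [(0.74, array([ 708.6, -417.6,   -1. ]))]
scene offcut [(0.84, array([ 343.8, -295.1,    1.6])), (0.51, array([690.1, -72. ,  -5.1]))]
scene file [(0.65, array([733.1, -68. ,   5. ]))]
side guard [(0.89, array([ 482.7, -120.2,    1.3])), (0.64, array([358.8,   5.2,   2.9])), (0.61, array([629.6, 167.9,   1.1]))]
side bracket_center [(0.59, array([ 544.2, -455.8,   -0.7])), (0.39, array([ 484.4, -118.6,    5.9]))]
side riser [(0.59, array([471.1, 493.4,   0.4])), (0.21, array([ 542.7, -457.8,    2.6]))]
side scraper []
side scraper_tip [(0.74, array([445.4, 309.2,   2. ]))]
side scraper_blade []
side tray [(0.91, array([692.4, -77. ,  -0.4]))]
side tray_slot [(0.6, array([674.3, -81.5,   1.6]))]
side jar [(0.64, array([691.9, 288.6,  -1.3])), (0.38, array([673.9, -83.3,   2. ]))]
side wrench [(0.72, array([ 505.8, -335.2,    0.7]))]
side spray [(0.93, array([ 543.3, -456.7,    2.4]))]
side mallet [(0.71, array([ 712.4, -413.3,   -4.5]))]
side offcut [(0.92, array([ 350.6, -293.4,   -2.4])), (0.39, array([692.1, -75.8,   1.5]))]
side file [(0.87, array([735.9, -66.6,   5.3])), (0.7, array([446.4, 306.3,   0.2]))]
1.55
```

The scene shows the scraper blade at about (355,170) below the riser. The rightmost guard look-alike, at (265,268), has a dark bracket under it. The tray is at (352,298). The side view agrees: blade (290,387), guard (394,232), tray (307,213). Next I'll zoom in to get the orientations.

Run:
```python
import cv2
a=cv2.imread("pics/side0.png"); s=cv2.imread("pics/scene0.png")
def crop(im,x,y,w,h,f,o):
    cv2.imwrite(o,cv2.resize(im[y:y+h,x:x+w],None,fx=f,fy=f,interpolation=cv2.INTER_CUBIC))
crop(a,350,190,100,75,8,"pics/g_side.png")
crop(s,220,235,100,75,8,"pics/g_scene.png")
crop(a,250,350,100,75,8,"pics/b_side.png")
crop(a,250,160,120,100,6,"pics/t_side.png")
crop(s,300,110,160,100,5,"pics/b_scene.png")
crop(s,290,240,120,110,5,"pics/t_scene.png")
```

```text
(no output)
```

View pics/g_side.png

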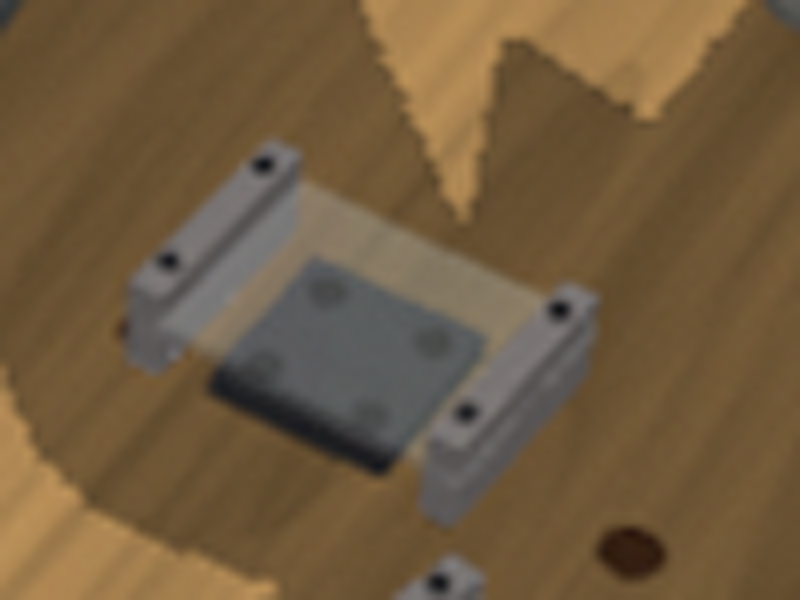

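View pics/g_scene.png

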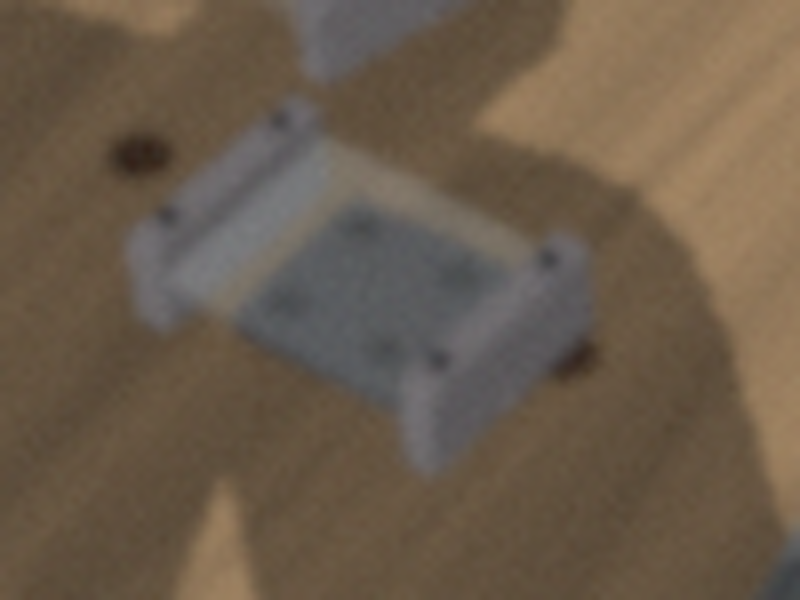

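View pics/b_side.png

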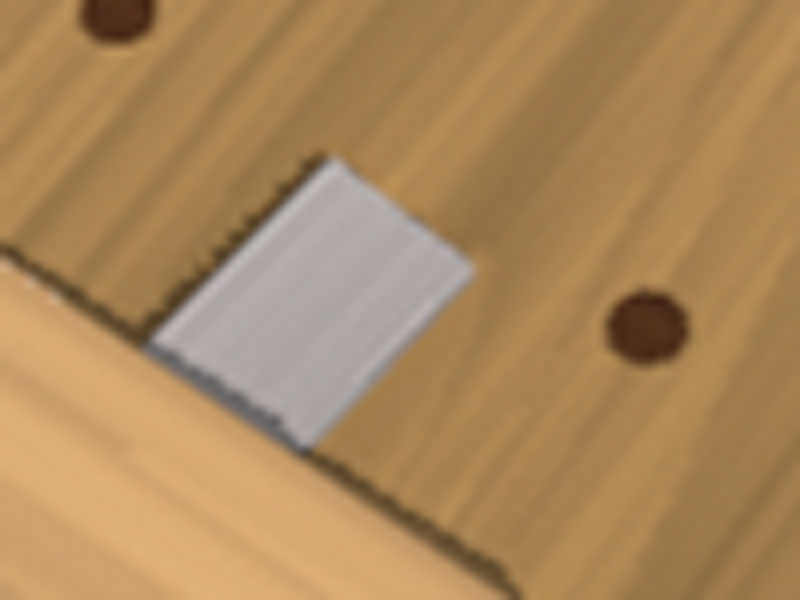

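View pics/t_side.png

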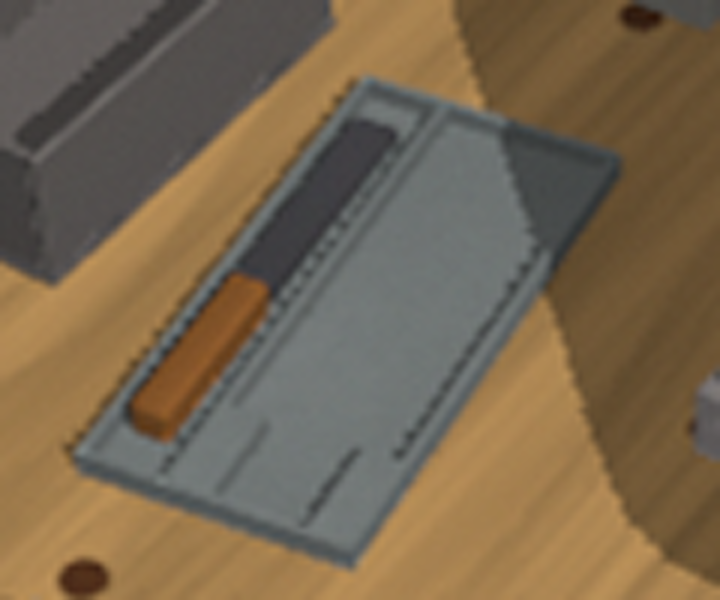

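View pics/b_scene.png

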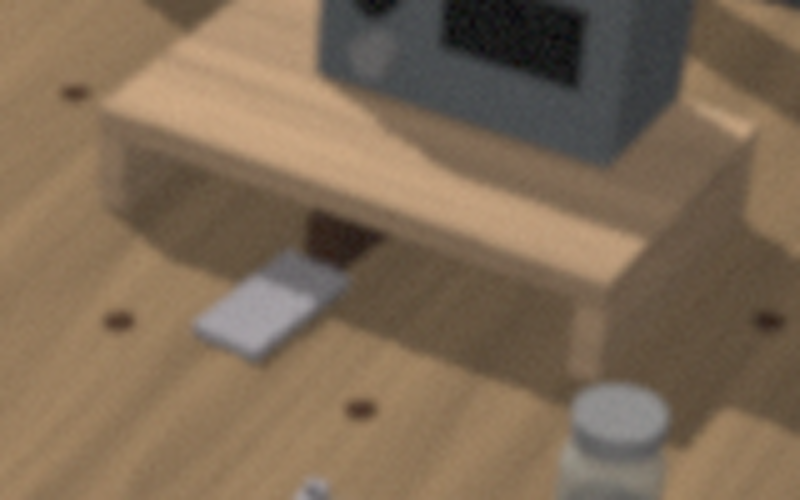

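View pics/t_scene.png

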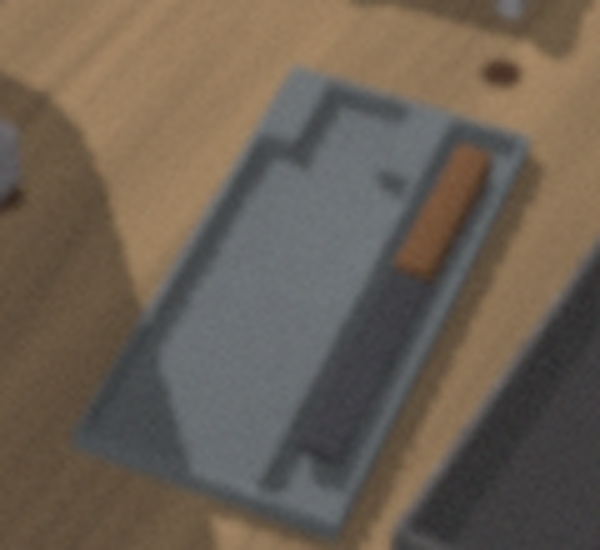

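```bash
cat > h.py <<'E'
import numpy as np, cv2
np.set_printoptions(precision=1,suppress=True)
def bp(k,px,z):
    R,_=cv2.Rodrigues(np.array(k['rvec'])); t=np.array(k['tvec']).ravel()
    px=np.atleast_2d(px).astype(float)
    d=np.c_[(px[:,0]-k['cx'])/k['fx'],(px[:,1]-k['cy'])/k['fy'],np.ones(len(px))]@R
    c=-R.T@t
    return c+d*((z-c[2])/d[:,2])[:,None]
def proj(k,P):
    K=np.array([[k['fx'],0,k['cx']],[0,k['fy'],k['cy']],[0,0,1.]])
    return cv2.projectPoints(np.atleast_2d(P).astype(float),np.array(k['rvec']),np.array(k['tvec']),K,None)[0][:,0]
def ang(a,b): d=np.array(b)-np.array(a); return np.degrees(np.arctan2(d[1],d[0]))
E
python3 - <<'E'
from workcell import ctrl
from h import *
S=ctrl.get_calibration("side");C=ctrl.get_calibration("scene")
def f(k,p,s,o,z): return bp(k,np.array(p)/s+np.array(o),z)
for n,k,p,o in [("side",S,[(263,163),(168,261),(560,310),(467,412)],(350,190)),("scene",C,[(280,118),(168,215),(550,260),(440,360)],(220,235))]:
    g=f(k,p,8,o,34);print("guard",n,g[:,:2],g.mean(0),ang(g[1],g[0]),ang(g[3],g[2]),ang(g[0],g[2]),ang(g[1],g[3]))
b=f(S,[(333,157),(474,268),(150,343),(305,450)],8,(250,350),8);print("blade",b,ang(b[2],b[0]),ang(b[3],b[1]),ang(b[0],b[1]))
b=f(C,[(195,325),(258,357),(292,250),(350,282)],5,(300,110),8);print("blade",b,ang(b[2],b[0]),ang(b[3],b[1]),ang(b[0],b[1]))
b=f(S,[(362,77),(620,160),(355,562),(75,455)],6,(250,160),12);print("tray",b,b.mean(0),ang(b[3],b[0]),ang(b[2],b[1]))
b=f(C,[(297,68),(528,140),(340,525),(78,435)],5,(290,240),12);print("tray",b,b.mean(0),ang(b[0],b[3]),ang(b[1],b[2]))
b=f(C,[(103,108),(612,285)],5,(300,110),68);print("riser",b,ang(b[0],b[1]))
# bracket
b=f(S,[(315,258),(485,340),(380,460),(212,372)],8,(350,190),10);print("bracket",b,b.mean(0))
E
```

```text
guard side [[ 530.1 -149.6]
 [ 532.5  -99.1]
 [ 427.5 -143.6]
 [ 430.5  -93.7]] [ 480.1 -121.5   34. ] -92.6449954034702 -93.36897216498706 176.68074222962238 176.97586403820569
guard scene [[ 432.6  -90.2]
 [ 430.2 -140.9]
 [ 535.8  -96.4]
 [ 532.3 -145.9]] [ 482.7 -118.4   34. ] 87.25674312349209 86.01940027021627 -3.410143846998853 -2.79409770965144
blade [[465.2 306.8   8. ]
 [419.2 312.6   8. ]
 [471.6 371.1   8. ]
 [424.6 373.    8. ]] -95.6269344830673 -95.11601437471393 172.82243374564865
blade [[426.6 311.    8. ]
 [473.  303.4   8. ]
 [436.1 407.2   8. ]
 [481.5 396.4   8. ]] -95.65196268798505 -95.21166686506551 -9.285552084589334
tray [[ 769.6 -188.2   12. ]
 [ 647.2 -203.5   12. ]
 [ 609.3   43.7   12. ]
 [ 733.5   57.7   12. ]] [689.9 -72.6  12. ] -81.64739869735598 -81.2975565616812
tray [[ 620.1   39.3   12. ]
 [ 737.8   54.9   12. ]
 [ 774.1 -188.5   12. ]
 [ 655.9 -207.1   12. ]] [697.  -75.3  12. ] -81.741301751467 -81.52265147361743
riser [[307.6 399.4  68. ]
 [643.8 392.2  68. ]] -1.2238031726085974
bracket [[ 508.  -144.9   10. ]
 [ 449.3 -142.7   10. ]
 [ 451.4  -84.3   10. ]
 [ 509.7  -87.9   10. ]] [ 479.6 -114.9   10. ]
```

```bash
python3 -m creep '[[[0,0,0],-9.6,85],[[0,0,0],-9.6,85],[[0,0,0],-9.6,85],[[0,0,0],-9.6,85],[[0,0,0],-9.6,85],[[0,0,0],-9.6,85],[[0,0,0],-9.7,85],[[0,0,0],0,85]]'
cat >> h.py <<'E'
def tool(target, s, yaw=None):
    """tool-frame shift (mm) and turn (deg) to bring TCP to target xyz, yaw deg"""
    from scipy.spatial.transform import Rotation as Ro
    R=Ro.from_euler('xyz',s['tcp_rot'])
    d=R.inv().apply(np.array(target)-s['tool_pos'])
    y=np.degrees(s['tcp_rot'][2])
    return d, (None if yaw is None else -(yaw-y))
E
python3 - <<'E'
from workcell import ctrl
from h import *
s=ctrl.sense();print(s['t'],s['tool_pos'],np.degrees(s['tcp_rot']))
print(tool([450,-250,230],s,84.6)); 
print(tool([449,335,130],s,84.6))
E
```

```text
t: 2.55
tool_pos: [185.8, -596.7, 231.3]
tcp_rot: [3.142, 0.0, 1.474]
ft_force: [-0.3, -0.0, 0.0]
finger_gap: 85.1
2.55 [ 185.8 -596.7  231.3] [180.    0.   84.5]
(array([370.6, 229.6,   1.3]), np.float64(-0.12334658042192359))
(array([952.7, 172.3, 101.3]), np.float64(-0.12334658042192359))
```

```bash
python3 -m creep '[[[46,29,0],0,85],[[46,29,0],0,85],[[46,29,0],0,85],[[46,29,0],0,85],[[46,29,0],0,85],[[46,29,0],0,85],[[46,29,0],0,85],[[48,26,0],0,85],[[58,-6,0],0,85],[[58,-6,0],0,85],[[58,-6,0],0,85],[[58,-6,0],0,85],[[58,-6,0],0,85],[[58,-6,0],0,85],[[58,-6,0],0,85],[[58,-6,0],0,85],[[58,-6,0],0,85],[[30,-3,0],0,85]]'
python3 - <<'E'
from workcell import ctrl
from h import *
s=ctrl.sense();print(s['t'],s['tool_pos'],np.degrees(s['tcp_rot']))
k=ctrl.get_calibration("wrist");im=ctrl.camera("wrist");cv2.imwrite("pics/w1.png",im[:,:,::-1]);print(k)
for n in ["scraper_tip","scraper_blade","scraper","riser"]:
    print(n,[(round(d['conf'],2),np.array(d['point'])) for d in ctrl.landmark_of("wrist",n)][:3])
E
```

```text
t: 4.8
tool_pos: [443.7, 307.9, 231.5]
tcp_rot: [3.141, -0.001, 1.476]
ft_force: [0.1, -0.6, 0.2]
finger_gap: 85.0
4.8 [443.7 307.9 231.5] [179.9  -0.1  84.6]
{'fx': 333.6090541833658, 'fy': 333.6090541833658, 'cx': 323.2795949461929, 'cy': 236.83377658230668, 'rvec': array([-2.9,  0.1,  0. ]), 'tvec': array([-411.7,  300.3,  473.7])}
scraper_tip [(0.89, array([444.6, 307.1,   7.1]))]
scraper_blade [(0.97, array([447.8, 349.6,   5.1]))]
scraper [(0.79, array([454.9, 410.9,   3.7]))]
riser [(0.87, array([472.2, 495.3,   4.5]))]
```

View pics/w1.png

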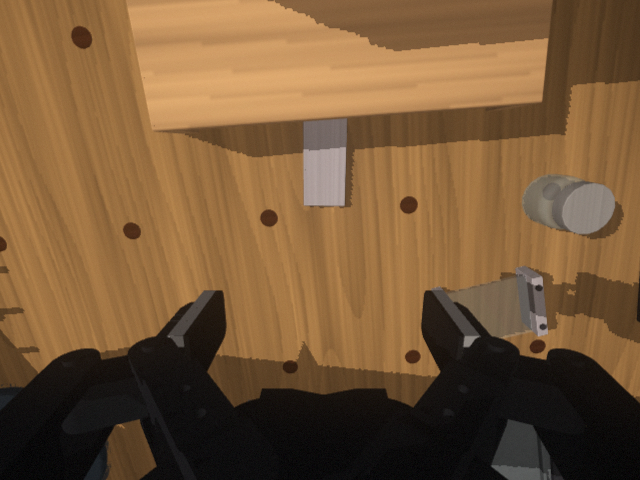

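The wrist view shows the blade from (304,122) to (346,206), pointing straight down the image. The riser's front edge is at row ~115 and the jar is on the right at (570,205).

Run:
```python
from workcell import ctrl
from h import *
k=ctrl.get_calibration("wrist")
b=bp(k,[(304,206),(345,207),(304,122),(347,120)],8);print(b,ang(b[2],b[0]),ang(b[3],b[1]),ang(b[0],b[1]))
print(bp(k,[(153,131),(543,102)],68))
t=(b[0]+b[1])/2;u=np.array([np.cos(np.radians(-94.9)),np.sin(np.radians(-94.9)),0])
P=t-u*35;P[2]=4;print(P,tool(P,ctrl.sense()))
```

```text
[[421.7 306.9   8. ]
 [467.  301.4   8. ]
 [431.7 394.8   8. ]
 [476.3 392.4   8. ]] -96.47036165463274 -95.8350171971969 -6.977303124042246
[[302.4 396.6  68. ]
 [639.8 387.5  68. ]]
[447.3 339.    4. ] (array([ 35.1,   0.4, 227.2]), None)
```

```bash
python3 -m creep '[[[16,0,50],0.4,85],[[16,0,50],0.4,85],[[0,0,50],0,85],[[0,0,50],0,60],[[0,0,15],0,60],[[0,0,0],0,60],[[0,0,0],0,60]]'
python3 - <<'E'
from workcell import ctrl
from h import *
s=ctrl.sense();print(s['t'],s['tool_pos'],np.degrees(s['tcp_rot']),s['finger_gap'],s['ft_force'])
im=ctrl.camera("wrist");cv2.imwrite("pics/w2.png",im[:,:,::-1])
im=ctrl.camera("side");cv2.imwrite("pics/s2.png",cv2.resize(im[300:460,200:400,::-1],None,fx=4,fy=3.75))
E
```

```text
t: 5.92
tool_pos: [448.6, 337.1, 18.2]
tcp_rot: [3.139, -0.002, 1.462]
ft_force: [-0.4, -0.2, 0.3]
finger_gap: 60.0
5.925 [448.6 337.1  18.2] [179.8  -0.1  83.7] 59.97750905023196 [-0.4 -0.2  0.3]
```

View pics/w2.png

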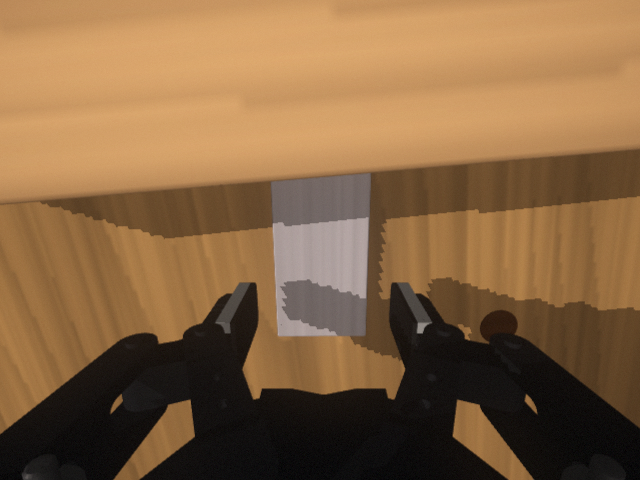

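View pics/s2.png

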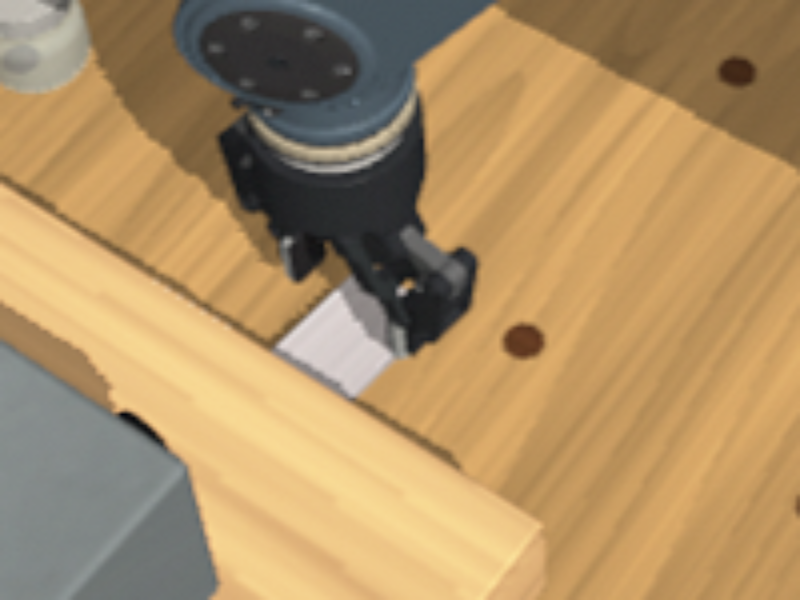

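The fingers straddle the blade, which spans columns 275–368 between pads at 255 and 392. I'll descend gently, checking the force.

```bash
python3 -m creep '[[[0,0,6],0,54],[[0,0,4],0,54],[[0,0,2],0,54],[[0,0,0],0,54]]'
```

```text
t: 6.52
tool_pos: [446.8, 336.8, 4.0]
tcp_rot: [-3.141, 0.0, 1.463]
ft_force: [0.2, -0.6, -0.3]
finger_gap: 54.3
```

```bash
python3 -m creep '[[[0,0,1.5],0,54],[[0,0,0],0,54]]';  python3 -m creep '[[[0,0,0],0,40],[[0,0,0],0,40],[[0,0,0],0,40],[[0,0,0],0,40]]'
```

```text
t: 6.78
tool_pos: [447.0, 336.8, 2.7]
tcp_rot: [-3.141, 0.0, 1.462]
ft_force: [-0.5, -0.5, 0.4]
finger_gap: 53.9
t: 7.28
tool_pos: [447.1, 336.8, 3.4]
tcp_rot: [3.141, -0.0, 1.462]
ft_force: [-1.1, -0.1, 6.1]
finger_gap: 43.1
```

```bash
python3 -m creep '[[[0,0,0],0,40]]'
python3 - <<'E'
from workcell import ctrl
from h import *
im=ctrl.camera("wrist");cv2.imwrite("pics/w3.png",im[:,:,::-1])
E
```

```text
t: 7.4
tool_pos: [447.1, 336.8, 3.4]
tcp_rot: [3.141, -0.0, 1.462]
ft_force: [-1.2, -0.8, 6.2]
finger_gap: 42.8
```

View pics/w3.png

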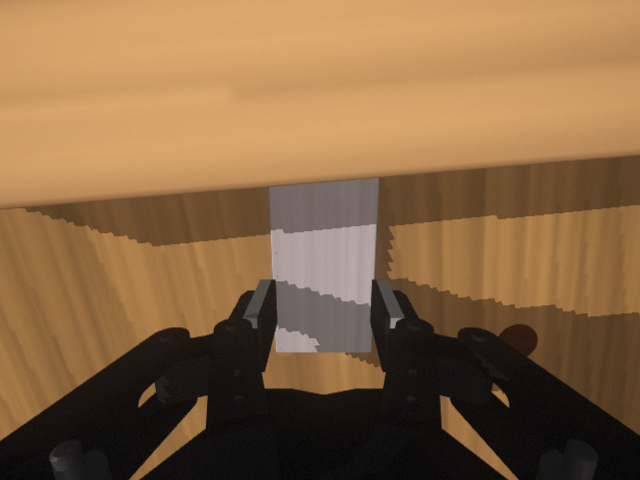

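The pads hold the blade by both sides. Now I'll lift slightly and draw it out.

```bash
python3 -m creep '[[[0,0,-1],0,30],[[-6,2,0],0,30],[[-12,4,0],0,30],[[-18,5,0],-0.4,30]]'; python3 -m creep '[[[-18,5,0],-0.4,30],[[-18,5,0],-0.4,30],[[-18,5,0],-0.4,30],[[-18,5,0],-0.4,30],[[-18,5,0],-0.4,30],[[-18,5,0],-0.4,30],[[-6,2,0],-0.4,30],[[0,0,0],0,30]]'
python3 - <<'E'
from workcell import ctrl
from h import *
im=ctrl.camera("wrist");cv2.imwrite("pics/w4.png",im[:,:,::-1])
im=ctrl.camera("side");cv2.imwrite("pics/s4.png",im[:,:,::-1])
E
```

```text
t: 7.95
tool_pos: [454.2, 299.1, 3.6]
tcp_rot: [3.142, 0.0, 1.47]
ft_force: [-0.6, 0.5, -0.5]
finger_gap: 42.5
t: 8.95
tool_pos: [476.6, 182.9, 3.7]
tcp_rot: [-3.141, 0.0, 1.517]
ft_force: [0.5, -0.1, -1.3]
finger_gap: 42.9
```

View pics/w4.png

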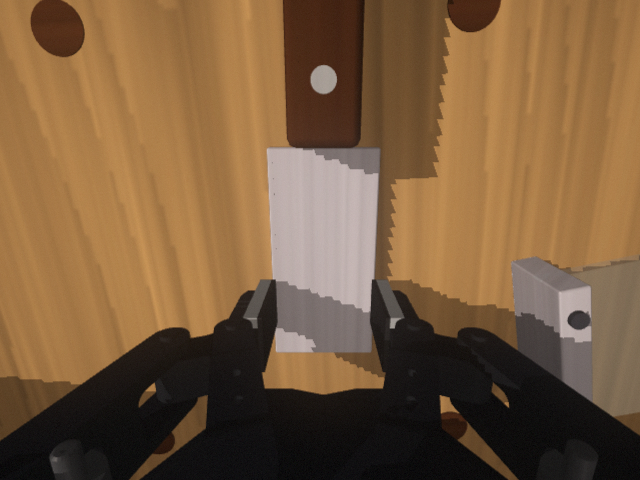

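View pics/s4.png

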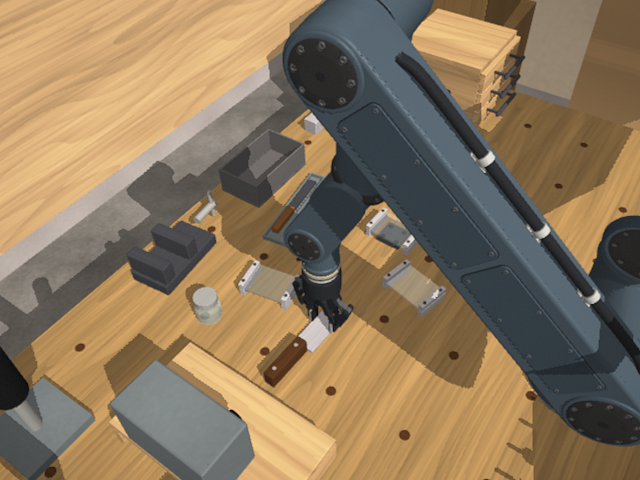

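The scraper is fully out, with its handle on the bench in front of the riser at side view (290,358) and a look-alike guard to its right. I'll let go, opening only partly.

```bash
python3 -m creep '[[[0,0,0.3],0,56],[[0,0,0],0,58],[[0,0,0],0,58],[[0,0,0],0,58]]'; python3 -m creep '[[[0,0,-10],0,58],[[0,0,-30],0,58],[[0,0,-40],0,65],[[-30,0,-40],0,85],[[-20,0,-40],0,85],[[0,0,0],0,85]]'
python3 - <<'E'
from workcell import ctrl
from h import *
s=ctrl.sense();print(s['t'],s['tool_pos'],np.degrees(s['tcp_rot']))
im=ctrl.camera("wrist");cv2.imwrite("pics/w5.png",im[:,:,::-1])
for n in ["scraper_tip","scraper_handle","scraper_end","scraper","riser"]:
    print(n,[(round(d['conf'],2),np.array(d['point'])) for d in ctrl.landmark_of("wrist",n)][:3])
E
```

```text
t: 9.55
tool_pos: [476.5, 183.8, 3.6]
tcp_rot: [3.142, -0.0, 1.519]
ft_force: [0.6, 0.1, 0.4]
finger_gap: 58.2
t: 10.3
tool_pos: [476.0, 132.8, 166.9]
tcp_rot: [3.134, -0.001, 1.516]
ft_force: [-0.3, 0.4, -1.0]
finger_gap: 85.1
10.3 [476.  132.8 166.9] [179.6  -0.   86.9]
scraper_tip [(0.58, array([476.9, 151. ,   6.7]))]
scraper_handle [(0.71, array([481.1, 293.4,  16.4]))]
scraper_end [(0.69, array([692.6, 289.6,   0.2])), (0.49, array([481.1, 295.1,  18. ]))]
scraper [(0.85, array([480.5, 259.6,   5.6]))]
riser [(0.28, array([482.2, 293. ,  18.3]))]
```

View pics/w5.png

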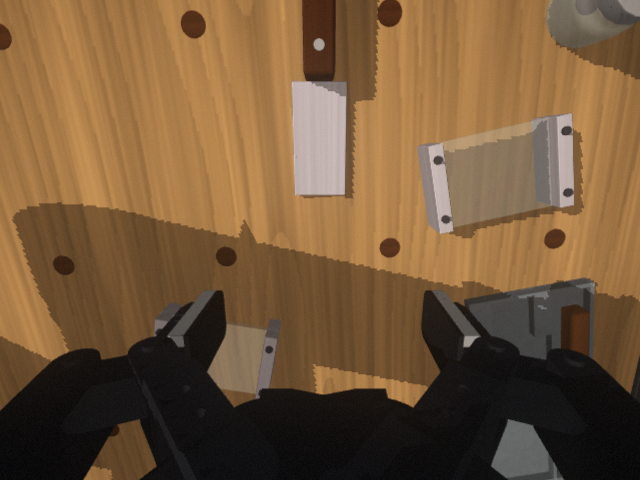

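The wrist view shows the scraper lying free: blade tip edge at (295–345,195), blade rear at row 82, handle above it. The jar, tray and look-alike guards are all clear of it.

Run:
```python
from workcell import ctrl
from h import *
k=ctrl.get_calibration("wrist")
b=bp(k,[(295,195),(345,194),(292,82),(346,82)],8);print(b,ang(b[2],b[0]),ang(b[3],b[1]),ang(b[0],b[1]))
t=(b[0]+b[1])/2;r=(b[2]+b[3])/2;u=(t-r)/np.linalg.norm(t-r);print(t,u,ang(r,t))
P=t-u*140;P[2]=13;print(P,tool(P,ctrl.sense(),ang(r,t)+180))
```

```text
[[448.  159.    8. ]
 [492.6 157.5   8. ]
 [452.6 251.6   8. ]
 [496.7 249.3   8. ]] -92.86473141402979 -92.53642956064559 -1.8787222111619308
[470.3 158.2   8. ] [-0. -1. -0.] -92.70140341372384
[476.9 298.1  13. ] (array([164. ,  -4.2, 149.4]), np.float64(-0.2645418277752327))
```

```bash
python3 -m creep '[[[50,-1,0],0,85],[[50,-1,30],0,70],[[40,-1,40],0,60],[[18,0,30],0,60],[[0,0,0],0,60],[[0,0,0],0,60]]'
python3 - <<'E'
from workcell import ctrl
from h import *
s=ctrl.sense();print(s['t'],s['tool_pos'],np.degrees(s['tcp_rot']))
im=ctrl.camera("wrist");cv2.imwrite("pics/w6.png",im[:,:,::-1])
E
```

```text
t: 11.35
tool_pos: [479.1, 291.3, 63.5]
tcp_rot: [-3.141, 0.001, 1.519]
ft_force: [-0.0, 0.6, 1.0]
finger_gap: 60.1
11.35 [479.1 291.3  63.5] [-180.    0.   87.]
```

View pics/w6.png

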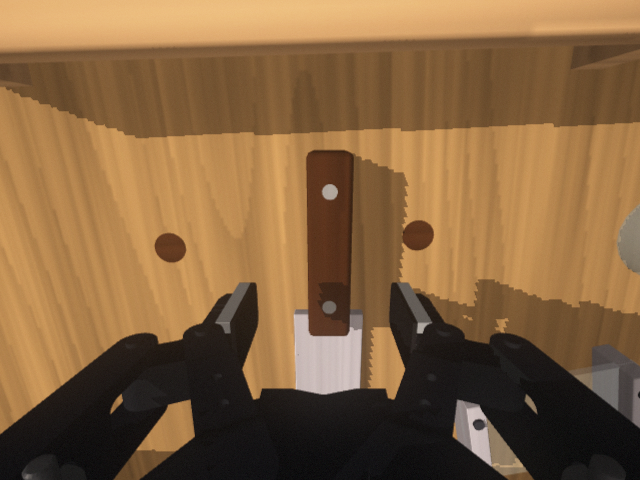

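The handle spans rows 151–335 and is centred at column 330, between the open pads. I'll check the grip point against it.

Run:
```python
from workcell import ctrl
from h import *
k=ctrl.get_calibration("wrist");s=ctrl.sense()
b=bp(k,[(330,151),(330,335)],36);print(b,ang(b[0],b[1]),np.linalg.norm(b[0]-b[1]))
u=(b[1]-b[0])/np.linalg.norm(b[1]-b[0])
P=b[0]+u*60;P[2]=13;print(P,tool(P,s,ang(b[0],b[1])+180))
# consistency: where do fingertips project, axis
print(proj(k,[s['tool_pos'],s['tool_pos']+[0,0,19]]))
```

```text
[[485.9 355.8  36. ]
 [480.8 252.2  36. ]] -92.79982521375533 103.65963465348655
[482.9 295.8  13. ] (array([ 4.9,  3. , 51.2]), np.float64(-0.23346241527652012))
[[324.7 295.6]
 [325.  316. ]]
```

```bash
python3 -m creep '[[[4,3,16],0,60],[[0,0,16],0,60],[[0,0,10],0,60],[[0,0,4],0,45],[[0,0,0],0,20],[[0,0,0],0,10],[[0,0,0],0,10],[[0,0,0],0,10],[[0,0,0],0,10]]'
python3 - <<'E'
from workcell import ctrl
from h import *
s=ctrl.sense();print(s['t'],s['tool_pos'],np.degrees(s['tcp_rot']))
im=ctrl.camera("wrist");cv2.imwrite("pics/w7.png",im[:,:,::-1])
im=ctrl.camera("side");cv2.imwrite("pics/s7.png",im[:,:,::-1])
E
```

```text
t: 12.52
tool_pos: [482.5, 295.5, 17.5]
tcp_rot: [3.141, -0.0, 1.518]
ft_force: [0.1, -0.2, -1.7]
finger_gap: 22.7
12.525 [482.5 295.5  17.5] [180.  -0.  87.]
```

View pics/w7.png

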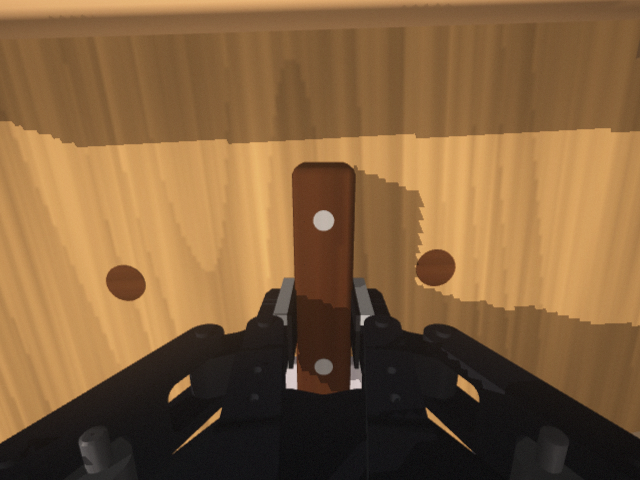

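View pics/s7.png

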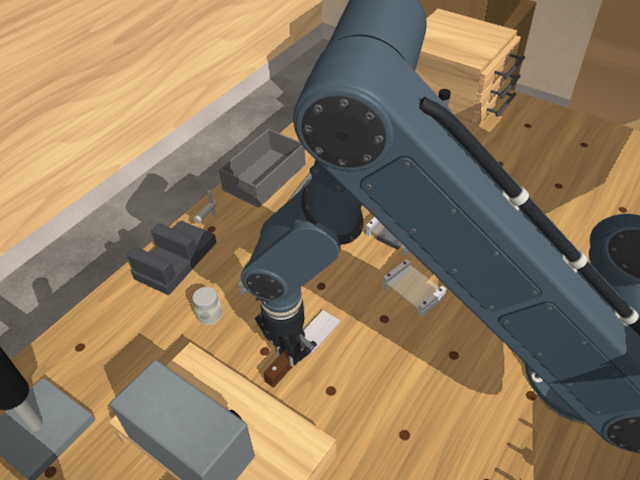

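Run:
```python
from workcell import ctrl
from h import *
k=ctrl.get_calibration("wrist");s=ctrl.sense()
b=bp(k,[(323,163)],36);print(b)
D=200-np.linalg.norm((b[0]-s['tool_pos'])[:2]);print("tip ahead of tcp",D)
C=np.array([481.5,-120.]);u=np.array([np.cos(np.radians(-93)),np.sin(np.radians(-93))])
for xt in (-70,-20,46):
    T=C+u*(xt-D); print(xt,T,tool([T[0],T[1],18.5],s,87))
```

```text
[[485.  357.3  36. ]]
tip ahead of tcp 138.13277884474698
-70 [492.4  87.8] (array([-206.8,   20.8,   -1. ]), np.float64(-0.00634527627975956))
-20 [489.8  37.9] (array([-256.8,   20.8,   -1. ]), np.float64(-0.00634527627975956))
46 [486.3 -28. ] (array([-322.8,   20.8,   -1. ]), np.float64(-0.00634527627975956))
```

```bash
python3 -m creep '[[[0,0,-2],0,10],[[-12,2,0],0,10],[[-30,3,0],0,10],[[-35,3,0],0,10],[[-35,3,0],0,10],[[-35,4,0],0,10],[[-35,4,0],0,10],[[-25,2,0],0,10],[[0,0,0],0,10],[[0,0,0],0,10]]'
python3 - <<'E'
from workcell import ctrl
from h import *
s=ctrl.sense();print(s['t'],s['tool_pos'],np.degrees(s['tcp_rot']))
im=ctrl.camera("wrist");cv2.imwrite("pics/w8.png",im[:,:,::-1])
im=ctrl.camera("side");cv2.imwrite("pics/s8.png",cv2.resize(im[180:330,300:500,::-1],None,fx=4,fy=4,interpolation=cv2.INTER_CUBIC))
im=ctrl.camera("scene");cv2.imwrite("pics/c8.png",cv2.resize(im[150:300,200:400,::-1],None,fx=4,fy=4,interpolation=cv2.INTER_CUBIC))
for c in ("scene","side"):
  for n in ["scraper_tip","scraper_blade","bracket_center","guard"]:
    print(c,n,[(round(d['conf'],2),np.array(d['point'])) for d in ctrl.landmark_of(c,n)][:3])
E
```

```text
t: 13.88
tool_pos: [492.4, 87.5, 19.6]
tcp_rot: [-3.141, -0.0, 1.518]
ft_force: [0.1, -0.0, -2.6]
finger_gap: 22.5
13.875 [492.4  87.5  19.6] [-180.   -0.   87.]
scene scraper_tip [(0.69, array([486.1, -49.6,   2.5]))]
scene scraper_blade [(0.81, array([483.7, -12.6,   5. ])), (0.19, array([ 346. , -294.3,    1. ]))]
scene bracket_center [(0.73, array([ 344.2, -294.8,    0.4]))]
scene guard [(0.97, array([362. ,   5.3,  -3.5])), (0.92, array([ 481.9, -120. ,   -3.4]))]
side scraper_tip [(0.83, array([484.6, -56.2,   3.3])), (0.51, array([493.3,  51.8,   2.4]))]
side scraper_blade [(0.59, array([484.6, -12.7,   3.5]))]
side bracket_center [(0.57, array([ 482. , -117.5,    5.9]))]
side guard [(0.94, array([ 485.6, -118.4,    4.4])), (0.82, array([360.9,   2.8,   2.9])), (0.69, array([625.5, 168.3,   1.7]))]
```

View pics/s8.png

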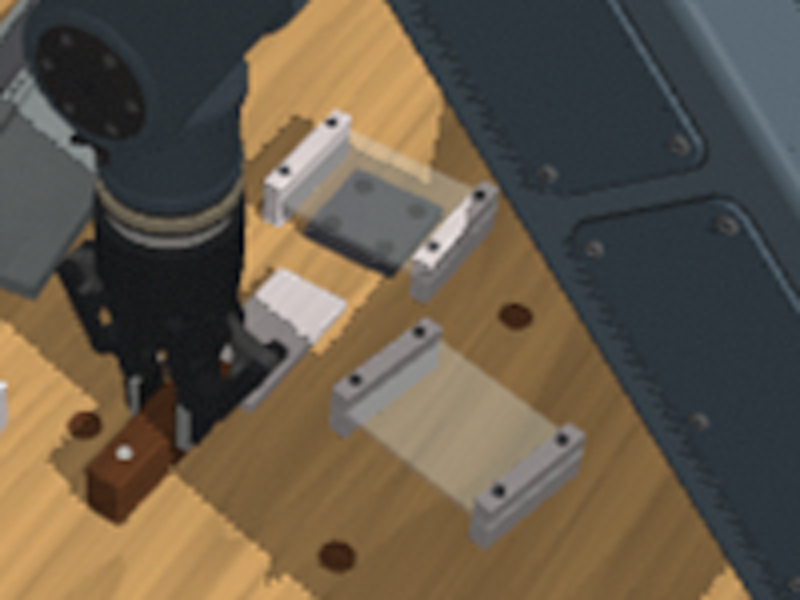

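View pics/c8.png

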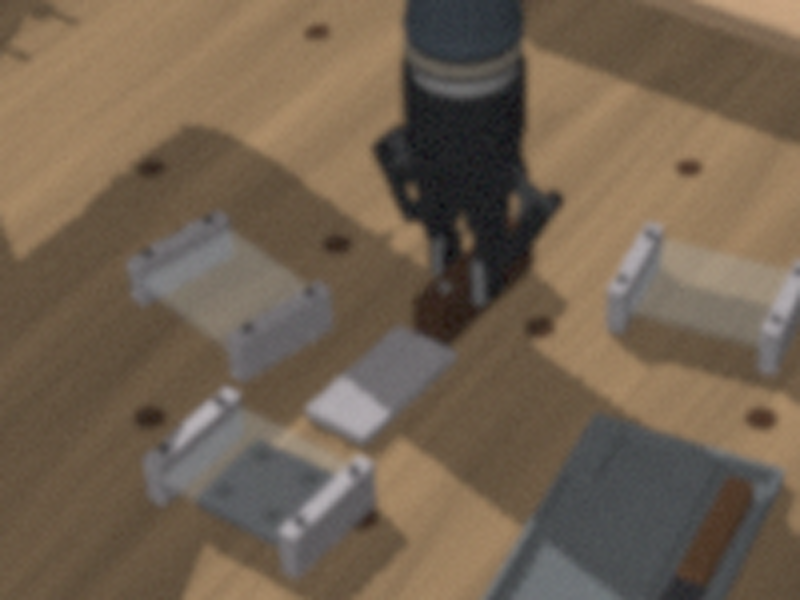

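Run:
```python
from workcell import ctrl
from h import *
S=ctrl.get_calibration("side");C=ctrl.get_calibration("scene")
b=bp(S,np.array([(277,268),(346,302)])/4+[300,180],10);print(b.mean(0), b[0]-b[1])
b=bp(C,np.array([(307,407),(362,440)])/4+[200,150],10);print(b.mean(0))
print(ctrl.sense()['tool_pos'])
```

```text
[483.3 -49.7  10. ] [46.4 -1.   0. ]
[487.5 -51.1  10. ]
[492.5  87.8  19.5]
```

```bash
python3 -m creep '[[[-10,0,1.5],0,10],[[-12,0,0],0,10],[[-10,0,0],0,10],[[-8,0,0],0,10],[[-8,0,0],0,10],[[-8,0,0],0,10],[[-8,0,0],0,10],[[0,0,0],0,10]]'
python3 - <<'E'
from workcell import ctrl
from h import *
s=ctrl.sense();print(s['t'],s['tool_pos'],np.degrees(s['tcp_rot']))
im=ctrl.camera("side");cv2.imwrite("pics/s9.png",cv2.resize(im[180:330,300:500,::-1],None,fx=4,fy=4,interpolation=cv2.INTER_CUBIC))
E
```

```text
t: 15.42
tool_pos: [489.3, 23.0, 18.0]
tcp_rot: [3.141, 0.0, 1.517]
ft_force: [-0.2, 0.5, -2.6]
finger_gap: 22.6
15.425 [489.3  23.   18. ] [180.    0.   86.9]
```

View pics/s9.png

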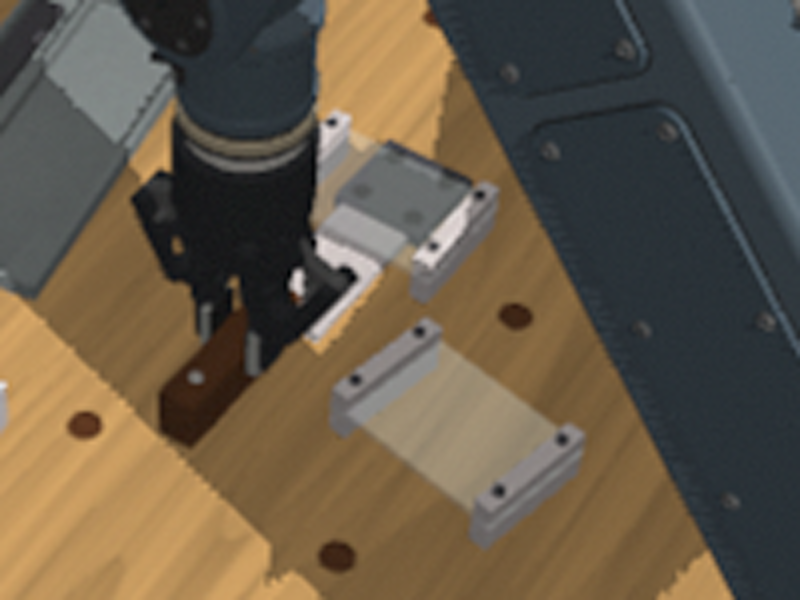

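The blade is in the tunnel and pushing the bracket squarely. I'll continue.

```bash
python3 -m creep '[[[-9,0,0],0,10],[[-9,0,0],0,10],[[-9,0,0],0,10],[[-9,0,0],0,10],[[-9,0,0],0,10],[[-8,0,0],0,10],[[0,0,0],0,10]]'
python3 - <<'E'
from workcell import ctrl
from h import *
s=ctrl.sense();print(s['t'],s['tool_pos'],np.degrees(s['tcp_rot']))
im=ctrl.camera("side");cv2.imwrite("pics/s10.png",cv2.resize(im[140:290,300:500,::-1],None,fx=4,fy=4,interpolation=cv2.INTER_CUBIC))
im=ctrl.camera("scene");cv2.imwrite("pics/c10.png",cv2.resize(im[200:350,180:380,::-1],None,fx=4,fy=4,interpolation=cv2.INTER_CUBIC))
E
```

```text
t: 16.35
tool_pos: [486.6, -30.0, 18.0]
tcp_rot: [3.141, 0.0, 1.517]
ft_force: [-0.1, -0.6, -3.6]
finger_gap: 22.8
16.35 [486.6 -30.   18. ] [180.    0.   86.9]
```

View pics/s10.png

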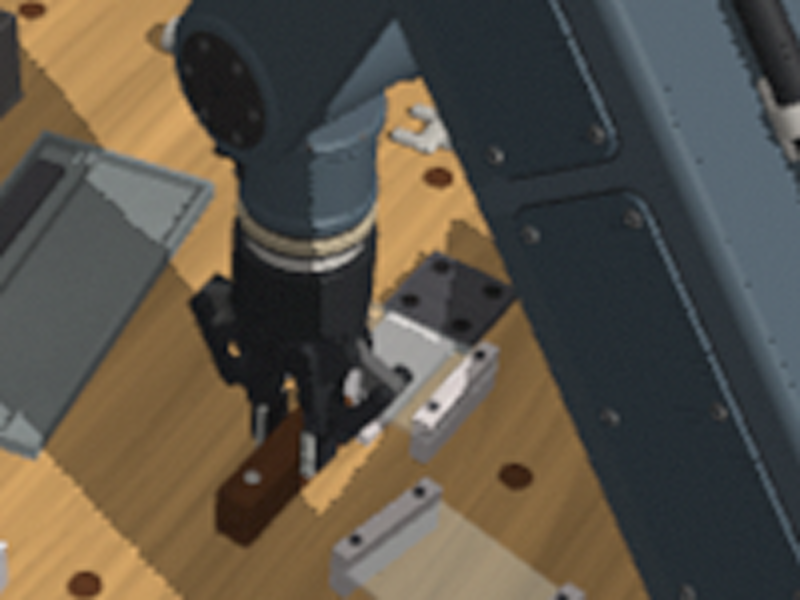

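View pics/c10.png

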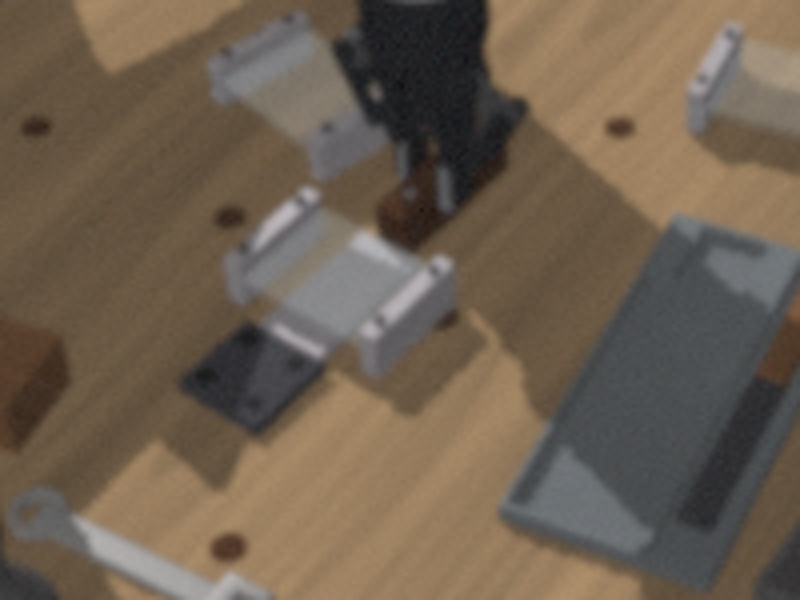

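Run:
```python
from workcell import ctrl
from h import *
C=ctrl.get_calibration("scene");S=ctrl.get_calibration("side")
u=np.array([np.cos(np.radians(-93)),np.sin(np.radians(-93))])
b=bp(C,np.array([(250,322),(328,365),(258,430),(180,380)])/4+[180,200],10);g=bp(C,np.array([(312,195),(243,250),(440,265),(375,325)])/4+[180,200],34)
print(b[:,:2],b.mean(0),g.mean(0),(b.mean(0)-g.mean(0))[:2]@u)
b=bp(S,np.array([(437,253),(519,292),(460,355),(385,310)])/4+[300,140],10);print(b.mean(0),(b.mean(0)[:2]-[480.1,-121.5])@u)
for n in ["bracket_center"]:
    for c in("scene","side"): print([(round(d['conf'],2),np.array(d['point'])) for d in ctrl.landmark_of(c,n)])
```

```text
[[ 454.5 -169.8]
 [ 513.4 -172.6]
 [ 509.9 -232.4]
 [ 449.3 -226.7]] [ 481.8 -200.4   10. ] [ 483.9 -117.1   34. ] 83.27076157745523
[ 472.8 -195.3   10. ] 74.07720836991598
[(0.66, array([ 482.2, -200.1,    1. ]))]
[(0.75, array([ 476.9, -202.4,    5.1]))]
```

```bash
python3 -m creep '[[[-4,0,0],0,10],[[0,0,0],0,10],[[0,0,-0.5],0,10],[[12,0,0],0,10],[[28,0,0],0,10],[[30,0,0],0,10],[[30,0,0],0,10],[[25,0,0],0,10],[[5,0,-20],0,10],[[0,0,-40],0,10],[[0,0,-40],-3,10],[[0,0,0],0,10]]'
python3 - <<'E'
from workcell import ctrl
from h import *
s=ctrl.sense();print(s['t'],s['tool_pos'],np.degrees(s['tcp_rot']),s['finger_gap'],s['ft_force'])
for c in ("scene","side"):
    im=ctrl.camera(c);cv2.imwrite(f"pics/{c}11.png",im[:,:,::-1])
    for n in ["bracket_center","tray_slot","tray","scraper_tip","scraper_end"]:
        print(c,n,[(round(d['conf'],2),np.array(d['point'])) for d in ctrl.landmark_of(c,n)][:3])
print(tool([668.8,-41.7,118],s,98.5))
E
```

```text
t: 18.05
tool_pos: [494.8, 97.5, 121.1]
tcp_rot: [3.135, 0.0, 1.571]
ft_force: [-0.7, -0.0, -2.8]
finger_gap: 22.6
18.05 [494.8  97.5 121.1] [179.6   0.   90. ] 22.609602792586514 [-0.7 -0.  -2.8]
scene bracket_center [(0.63, array([ 478.6, -204. ,    2.2]))]
scene tray_slot [(0.57, array([676.9, -80. ,   1.2]))]
scene tray [(0.6, array([690.4, -70.4,  -2.3]))]
scene scraper_tip [(0.8, array([496.4, -44.1, 105.9]))]
scene scraper_end [(0.57, array([494.5, 154.8, 122.8])), (0.34, array([ 502.7, -336.1,    0.7]))]
side bracket_center [(0.94, array([ 477.8, -204.9,    4.4])), (0.35, array([695. , -77.9,   2.5]))]
side tray_slot [(0.74, array([673. , -83.2,  -1.2]))]
side tray [(0.91, array([691.4, -79.6,   2.5])), (0.4, array([489.5, -45.4, 100.9]))]
side scraper_tip [(0.66, array([489. , -45.6, 102.1])), (0.46, array([490.8, 153.6, 120.1]))]
side scraper_end [(0.58, array([493. , 155.4, 117.7]))]
(array([-139.3,  173.9,    4.2]), np.float64(-8.464293480623155))
```

View pics/side11.png

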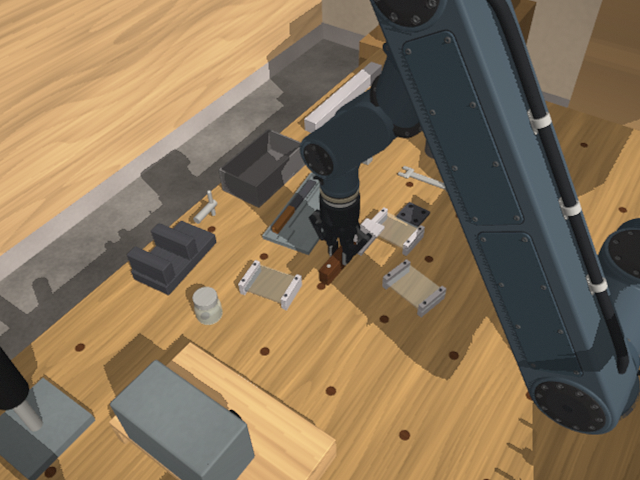

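View pics/scene11.png

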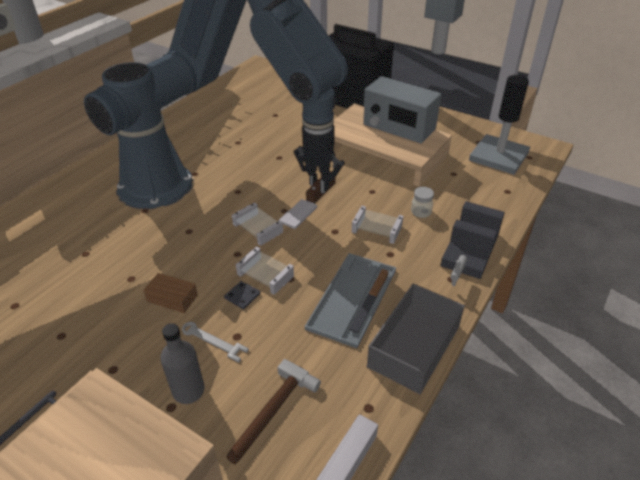

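The bracket lies flat past the guard at scene view (243,293). The scraper is held level above the bench. Next I'll turn and go over the tray.

```bash
python3 -m creep '[[[0,0,0],-4.5,10],[[0,0,0],-4,10],[[0,0,0],0,10]]'
python3 - <<'E'
from workcell import ctrl
from h import *
s=ctrl.sense();print(s['t'],s['tool_pos'],np.degrees(s['tcp_rot']))
print(tool([669.2,-41.3,121],s,98.5))
E
```

```text
t: 19.02
tool_pos: [493.0, 96.6, 118.5]
tcp_rot: [-3.141, -0.0, 1.718]
ft_force: [0.2, 0.6, -3.2]
finger_gap: 22.2
19.025 [493.   96.6 118.5] [-180.    -0.    98.4]
(array([-162.2,  154. ,   -2.6]), np.float64(-0.06093147087960915))
```

```bash
python3 -m creep '[[[-12,11,0],0,10],[[-25,24,0],0,10],[[-30,28,0],0,10],[[-30,28,0],0,10],[[-30,28,0],0,10],[[-25,25,0],0,10],[[-10,10,30],0,10],[[0,0,30],0,10],[[0,0,0],0,10],[[0,0,0],0,10]]'
python3 - <<'E'
from workcell import ctrl
from h import *
s=ctrl.sense();print(s['t'],s['tool_pos'],np.degrees(s['tcp_rot']),s['finger_gap'],s['ft_force'])
k=ctrl.get_calibration("wrist")
im=ctrl.camera("wrist");cv2.imwrite("pics/w12.png",im[:,:,::-1])
im=ctrl.camera("side");cv2.imwrite("pics/s12.png",cv2.resize(im[140:290,220:420,::-1],None,fx=4,fy=4,interpolation=cv2.INTER_CUBIC))
im=ctrl.camera("scene");cv2.imwrite("pics/c12.png",cv2.resize(im[220:370,270:470,::-1],None,fx=4,fy=4,interpolation=cv2.INTER_CUBIC))
for c in ("scene","side"):
    for n in ["scraper_tip","scraper_end"]:
        print(c,n,[(round(d['conf'],2),np.array(d['point'])) for d in ctrl.landmark_of(c,n)][:3])
E
```

```text
t: 20.27
tool_pos: [670.1, -41.4, 59.1]
tcp_rot: [3.14, 0.001, 1.719]
ft_force: [0.7, 0.3, -1.7]
finger_gap: 22.5
20.275 [670.1 -41.4  59.1] [179.9   0.   98.5] 22.474755361018953 [ 0.7  0.3 -1.7]
scene scraper_tip [(0.85, array([ 694.3, -180.2,   43.6]))]
scene scraper_end [(0.68, array([663.6,  18.1,  60.6]))]
side scraper_tip [(0.81, array([ 689.2, -180.3,   42.6])), (0.65, array([661. ,  14.3,  61.8])), (0.59, array([670.1, -42.6,  58.9]))]
side scraper_end [(0.69, array([661.9,  17.7,  61.4]))]
```

View pics/w12.png

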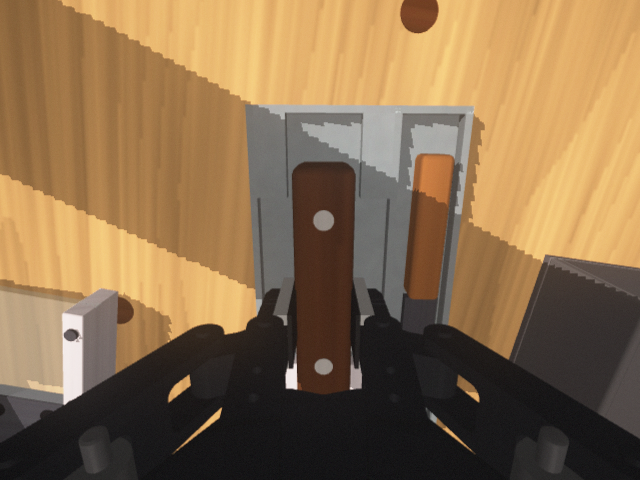

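View pics/s12.png

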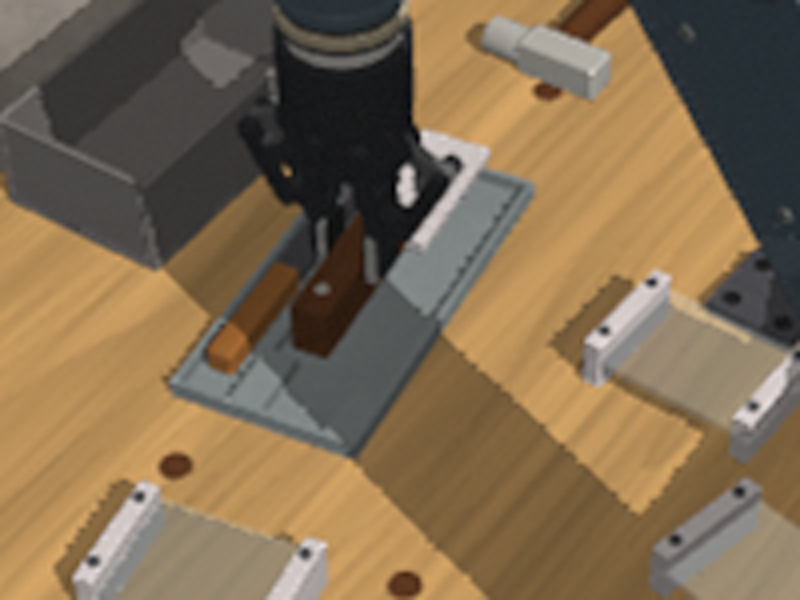

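View pics/c12.png

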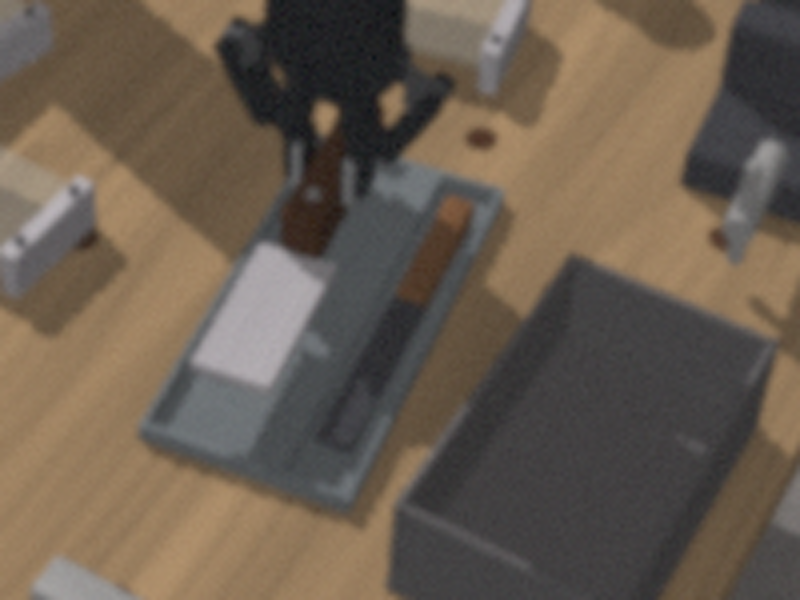

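In the wrist view the narrow slot between the blocks spans columns 286–363 and the handle is centred at 323. That lines it up laterally. I'll check the position along the tray by pixel.

Run:
```python
from workcell import ctrl
from h import *
k=ctrl.get_calibration("wrist");s=ctrl.sense()
for px,z in [((286,112),12),((363,112),12),((286,197),12),((361,197),12),((248,106),12),((472,107),12),((324,162),77)]:
    d,_=tool(bp(k,[px],z)[0],s); print(px,d)
```

```text
(286, 112) [ 84.8 -20.5  47.4]
(363, 112) [84.7 20.7 47.5]
(286, 197) [ 39.  -22.   47.4]
(361, 197) [38.9 21.  47.5]
(248, 106) [ 87.8 -40.7  47.4]
(472, 107) [87.2 78.8 47.6]
(324, 162) [ 62.3  -0.4 -17.5]
```

Along and across both agree to within ~2 mm. I'll lower it.

```bash
python3 -m creep '[[[0,0,12],0,10],[[0,0,12],0,10],[[0,0,8],0,10],[[0,0,3],0,10],[[0,0,1.5],0,10],[[0,0,0],0,10]]'; python3 -m creep '[[[0,0,1],0,10],[[0,0,0],0,10]]'
python3 - <<'E'
from workcell import ctrl
from h import *
s=ctrl.sense();print(s['t'],s['tool_pos'],np.degrees(s['tcp_rot']),s['finger_gap'],s['ft_force'])
im=ctrl.camera("side");cv2.imwrite("pics/s13.png",cv2.resize(im[140:290,220:420,::-1],None,fx=4,fy=4,interpolation=cv2.INTER_CUBIC))
im=ctrl.camera("scene");cv2.imwrite("pics/c13.png",cv2.resize(im[220:370,270:470,::-1],None,fx=4,fy=4,interpolation=cv2.INTER_CUBIC))
E
```

```text
t: 21.38
tool_pos: [669.5, -40.9, 22.1]
tcp_rot: [3.141, 0.0, 1.719]
ft_force: [-0.5, 0.0, -3.9]
finger_gap: 22.5
t: 21.62
tool_pos: [669.4, -40.9, 21.2]
tcp_rot: [3.141, 0.0, 1.719]
ft_force: [0.6, 0.7, -2.9]
finger_gap: 22.6
21.625 [669.4 -40.9  21.2] [180.    0.   98.5] 22.555446541460256 [ 0.6  0.7 -2.9]
```

View pics/s13.png

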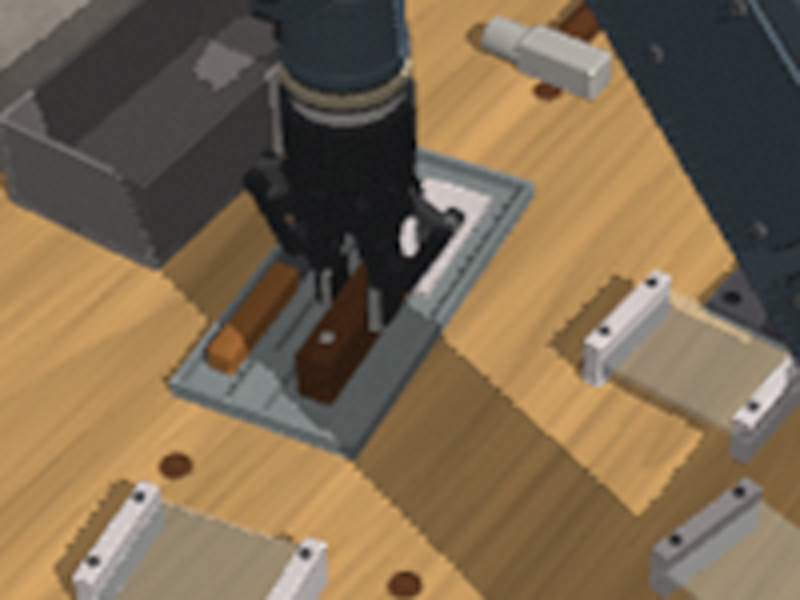

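View pics/c13.png

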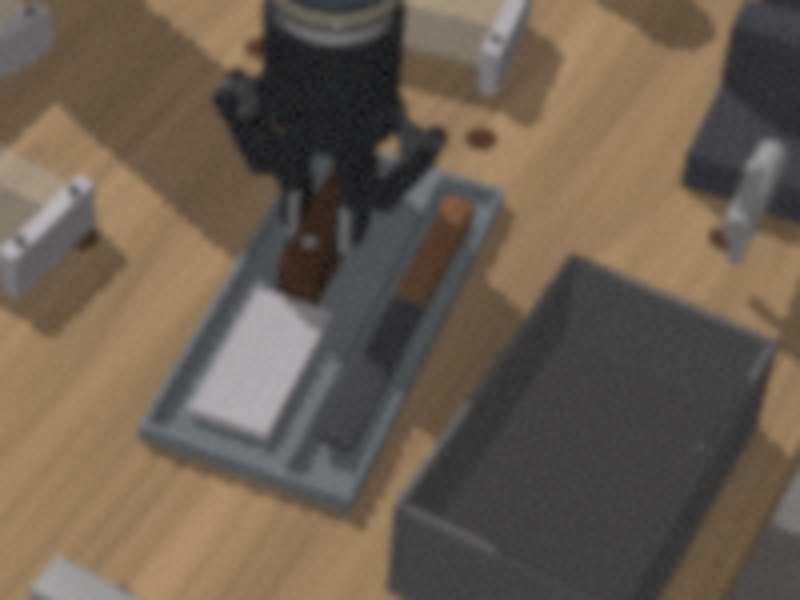

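The scraper is inside its compartment with the blade in the wide end. I'll touch down gently.

```bash
python3 -m creep '[[[0,0,0.7],0,10],[[0,0,0],0,10]]'; python3 -m creep '[[[0,0,0.7],0,10],[[0,0,0],0,10]]'
```

```text
t: 21.98
tool_pos: [669.4, -40.9, 20.6]
tcp_rot: [3.141, 0.0, 1.719]
ft_force: [-0.1, -0.2, -1.4]
finger_gap: 22.5
t: 22.22
tool_pos: [669.4, -40.9, 20.6]
tcp_rot: [3.141, 0.0, 1.719]
ft_force: [-1.6, -0.0, 5.3]
finger_gap: 22.7
```

```bash
python3 -m creep '[[[0,0,0],0,27],[[0,0,0],0,32],[[0,0,0],0,34],[[0,0,0],0,34],[[0,0,-10],0,34],[[0,0,-30],0,34],[[0,0,-50],0,34],[[0,0,-50],0,34],[[30,0,-30],0,60],[[50,0,0],0,60],[[50,0,0],0,60],[[0,0,0],0,60],[[0,0,0],0,60]]'
python3 - <<'E'
from workcell import ctrl
from h import *
s=ctrl.sense();print(s['t'],s['tool_pos'],s['finger_gap'],s['ft_force'])
for c,n,r in [("side","s14",(140,290,220,420)),("scene","c14",(200,350,210,410))]:
    im=ctrl.camera(c);cv2.imwrite(f"pics/{c}14.png",im[:,:,::-1]);cv2.imwrite(f"pics/{n}.png",cv2.resize(im[r[0]:r[1],r[2]:r[3],::-1],None,fx=4,fy=4,interpolation=cv2.INTER_CUBIC))
    for n in ["scraper","scraper_tip","scraper_end","tray_slot","bracket_center","jar","wrench","spray","mallet","offcut","file"]:
        print(c,n,[(round(d['conf'],2),np.array(d['point'])) for d in ctrl.landmark_of(c,n)][:2])
E
```

```text
t: 23.85
tool_pos: [650.3, 87.6, 190.2]
tcp_rot: [3.141, 0.001, 1.72]
ft_force: [1.0, 0.1, -0.2]
finger_gap: 60.1
23.85 [650.3  87.6 190.2] 60.0704951201151 [ 1.   0.1 -0.2]
side scraper [(0.65, array([676.5, -78. ,   4.9]))]
side scraper_tip [(0.84, array([ 691.5, -183.3,    5.1])), (0.74, array([ 501.7, -334.7,   -0.9]))]
side scraper_end [(0.84, array([663.7,  18.4,  21.7]))]
side tray_slot [(0.89, array([673.5, -84.5,   1.2]))]
side bracket_center [(0.78, array([ 475.7, -205.5,    5.7]))]
side jar [(0.61, array([692.8, 288.6,  -2.7]))]
side wrench [(0.66, array([695. , -77.9,   6.3])), (0.53, array([ 502.5, -334.9,   -2.2]))]
side spray [(0.2, array([ 689.9, -182.8,    3. ]))]
side mallet [(0.85, array([ 708.6, -417.2,   -2. ])), (0.16, array([471.1, 494. ,  -3. ]))]
side offcut []
side file [(0.89, array([735.2, -65.5,   6. ])), (0.63, array([674.2, -82.1,   2.8]))]
scene scraper [(0.96, array([676.3, -76.5,  -1.4]))]
scene scraper_tip [(0.6, array([ 694. , -181.4,    5.7]))]
scene scraper_end [(0.66, array([690.8, -72.4,  -1.9])), (0.62, array([664.3,  16.2,  24.4]))]
scene tray_slot [(0.79, array([676.2, -77.5,   3.8]))]
scene bracket_center [(0.84, array([ 481.1, -203.6,    1.7]))]
scene jar [(0.81, array([695.5, 290.6,  -0.6]))]
scene wrench [(0.94, array([ 504.1, -334.6,   -2.2]))]
scene spray [(0.97, array([ 543.4, -449.5,   -3.9]))]
scene mallet [(0.2, array([ 505.6, -336. ,   -2.5]))]
scene offcut [(0.92, array([ 344.8, -295.2,   -1.8]))]
scene file [(0.63, array([733.1, -70.1,   0.8]))]
```

View pics/s14.png

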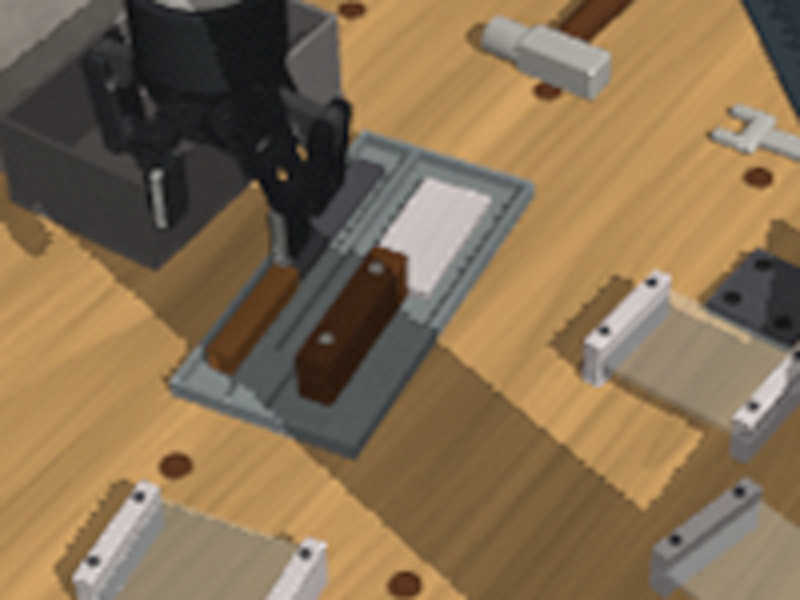

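View pics/c14.png

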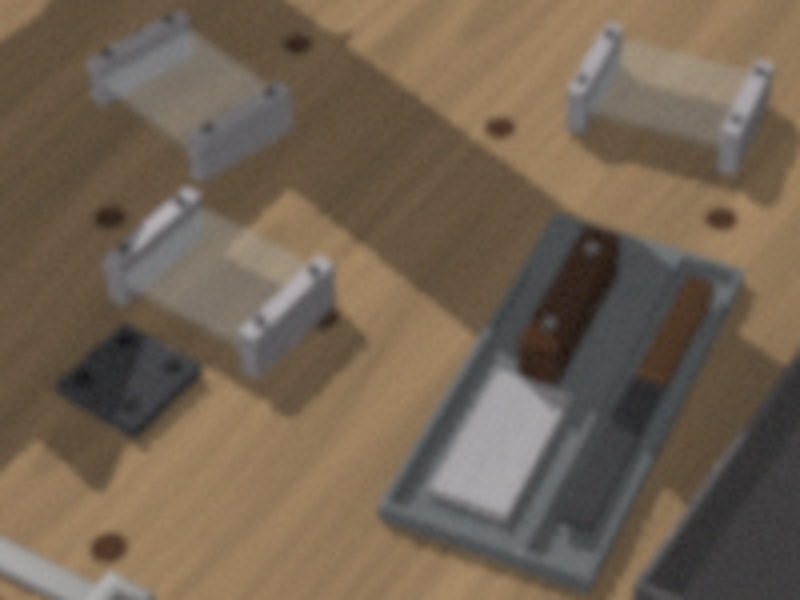

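The scraper lies flat in its compartment and is released, blade in the wide end, handle between the blocks. The bracket is flat and clear of the guard, and the bystanders are where they were. The arm is clear, so I'll hand in.

Run:
```python
from workcell import ctrl
print(ctrl.sign_off(), ctrl.sense()['t'])
```

```text
the job is handed in; nothing more can be done
the job is handed in; nothing more can be done
```

I drew the scraper out by its blade, laid it clear of the riser and let go. I then took it by the handle, pushed the bracket out through the rightmost guard and laid the scraper in its tray compartment. I handed in at about 25 s of the 70 s allowed; no verdict is reported.

**Last checks**
- **Scraper:** The networks put it within about 7 mm of tray_slot. It lies flat with the blade in the wide end. The fingers were open and the arm was clear, about 190 mm up.
- **Bracket:** It lies flat about 80–85 mm past the guard's middle; 66 to 200 mm is allowed. By pixel before the last 4 mm of push it came out at 74 mm (side view) and 83 mm (scene view), so the two cameras disagreed.
- **Bystanders:** Every confident sighting was within about 6 mm of its starting spot. At the end the side camera missed the offcut and put the spray in the wrong place with low confidence. The scene camera did the same with the mallet. In each case the other camera showed the thing unmoved.
- **Forces:** The readings I took peaked at about 6 N, when the fingers touched the bench gripping the blade, and 5 N at the tray touchdown.

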